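# Clamp the frosted tumbler in the engraving jig

### The arm

A 6-joint arm with a two-finger parallel gripper is mounted at the origin on the work surface. World frame = base frame: x ahead of the robot, y to its left, z up, the work surface at z = 0. Lengths are in m, angles in rad, forces in N, time in s.
With the tool pointing down it reaches from about 0.3 to 0.775 m from the base axis. Payload 14.6 kg.
Tool frame: the origin (TCP) lies between the finger pads; the fingertips stand 8 mm ahead of it and the grasp point (between the pads) lies 11 mm behind it; x points along the fingers, y is the direction in which the jaws open and shut, and the axes are right-handed (so a half turn about x gives the same grasp; the last joint's range is limited). The gripper opens to 94 mm and grips with 3 to 60 N. Pads are 16 mm wide; open, the fingers measure 119 mm over their backs; the gripper's body (75 mm by 177 mm) begins 78 mm behind the grasp point.
Start: joints at [-1.295, 0.3, 1.521, -0, 1.321, -0.067], TCP at [0.185, -0.518, 0.213] pointing down, gripper open.
Joint ranges: [-3.03, 3.03], [-0.79, 2.21], [0.23, 2.52], [-1.04, 4.18], [0, 3.07], [-2.55, 2.55]. Speed limits (rad/s): [2.22, 2.22, 2.57, 3.14, 3.14, 3.14].

### API

Orientations are given as [roll, pitch, yaw] about the fixed x, y, z axes, in that order (R = Rz(yaw) Ry(pitch) Rx(roll)).
In Python, from station import ctrl gives the robot as it stands.
- The arm moves only by the shell command python3 -m creep 'ROWS' [FORCE]. ROWS is a JSON object of lists of equal length, an entry for each row: "hand": the closure, from -1 (fully open) to 1 (shut); "slide": the shift along the tool's x, y, z in m, a list of three; "spin": the turn about the tool's x in degrees. A call has 1 to 12 rows; each row is the pose to reach, as a shift and turn from the pose commanded when the call began, along the tool's axes at that moment; what a row does not reach only later rows make up. A row lasts 1/12 s, in which the tool goes at most 41.7 mm and 7.16 degrees, less where a joint would pass 70% of its speed; a pose out of reach is approached as far as the arm can. A call with a gripper value outside its range is refused whole. The fingers move at their own pace and stop on an object; FORCE is the grip in N (left out, the last holds). Time passes only in rows, so rows that repeat a pose let the fingers close. It gives the time, the measured TCP pose, the force and the opening at its end, in the units of the state.
- ctrl.get_obs(): the state, without advancing time (a new reading comes with each control period).
- ctrl.camera(name): name is "scene" or "top" or "wrist"; returns the picture (420x560x3 uint8, red, green, blue); there is no depth.
- ctrl.calibration(name): a dict with "K" (3x3 intrinsics, pixels), "k1" (the pictures are not rectified: a ray, as slopes to the right and down, at radius r is drawn at 1 + k1 r^2 times it, then the intrinsics apply), "R" (3x3) and "t" (3): a world point X has camera coordinates R X + t. Camera axes: x right, y down, z forward; pixel columns grow to the right and rows downward; lengths in m; the calibration is good to about 2 mm. A picture is of the moment at which its call begins: read the wrist's pose just before it. calibration takes no time and is no camera call; for the wrist camera it gives the pose at the moment of the call.
- ctrl.hand_in(): hands the job in, once; it reports no verdict.
The state is a dict: "time_s": time; "qpos": joint angles; "joint_vel": joint speeds; "tau": joint torques, N m; "ee_pos": TCP position; "eef_rot": TCP orientation; "force": force on the tool from outside, world axes, zero at the start; "moment": the same for the moment, N m; "grip_width": finger opening in m.
Only numpy, scipy, OpenCV 4.12 (cv2) and the standard library are available. Lean on these libraries where they do the work, as an engineer would, in place of code of your own. Each camera call takes 0.05 s, during which the arm holds its last target.

### The job

Set the tall frosted glass tumbler, still mouth down, on the bed of the engraving jig between the V nest and the clamp, and let go of it. Then push the sliding clamp by its upright tab, gently because hard pressure cracks the glass, until the tumbler has settled centred against both faces of the V and stays pinched there once you let go of the clamp. Leave everything else on the desk where it is.

Things in the scene. Friction and masses are not known exactly. Their poses are not given: they have to be found in the camera images.
- tumbler_mid (a point): Centre (half-way up) of the tall frosted glass tumbler: a plain round cylinder 64 mm in diameter and 95 mm tall, about 220 g, standing mouth down (closed end up) on the desk at the start; z axis up along it. The frosted candle glass beside it is wider (76 mm) and only 45 mm tall.
- jig: Engraving jig, fixed to the desk: an aluminium bed, top 12 mm above the desk. Origin on the desk surface; x axis level, along the jig from the clamp towards the V nest; z up. The bed reaches from x = -155 to +135 mm and y = -62 to +62 mm. The V nest stands at the +x end and opens towards -x. At x = 35, y = 0 mm a tumbler stands clear of the nest faces and of the opened clamp.
- nest_left: Left (+y) face of the V nest, an upright smooth plastic plate 60 mm long, 10 mm thick, 38 mm high (top 50 mm above the desk), at 45 degrees to the jig's x axis, making a V of 90 degrees with the right one. Origin: centre of its underside. The glass cracks at 15 N against one face; a push of 5 to 12 N on the glass seats it well.
- nest_right: Right (-y) face of the V nest, the mirror image of the left one.
- clamp (a joint): Travel of the sliding clamp along the jig's +x, in m: 0 open, 0.1 end stop; starts at 0 to 0.02. It drags with about 6 N and stays where left, also while pressing on something. Its round black foot (20 mm, centre 34 mm above the desk) sits on a screw: its front lies 62 to 74 mm ahead of the tab's centre, unmeasured, so it meets a seated tumbler somewhere from 0.072 to 0.084.
- clamp_tab (a point): Centre of the free part of the clamp's upright steel tab, 82 mm above the desk, at x = -118 mm + travel, y = 0 in the jig's frame, x axis along the jig's. The tab is 12 mm thick along x, 34 mm wide along y and stands free from 51 to 108 mm above the desk, on a carriage 60 mm wide that reaches from 11 mm behind to 39 mm ahead of the tab's centre.
- highlighter: Yellow highlighter with a cap, 120 mm long, 18 mm thick, lying on the desk; bystander.
- cube0: Wooden counting cube, 25 mm, lower one of a small stack of three; bystander.
- cube1: Wooden counting cube, 25 mm, the other lower one; bystander.
- cube2: Wooden counting cube, 25 mm, on top of the other two; bystander.
- bookend: L-shaped aluminium bookend, foot 120 x 100 mm, 113 mm tall; bystander.
- penpot: Black pen pot, 76 mm wide, 100 mm tall; bystander.
- stapler: Stapler, 130 mm long, 44 mm tall; bystander.
- tape: Roll of tape lying flat, 72 mm wide, 19 mm tall; bystander.
- votive: Frosted candle glass, 76 mm wide, 45 mm tall; bystander.
- seat (a point): Point on the bed's top (jig x = 60, y = 0, z = 12 mm) over which the centre line of a tumbler stands when it rests against both nest faces; axes as the jig's.

How it is judged:
On the way, in this order (a step that is already met when the one before it is completed fails the run):
1. the tumbler stands on the jig's bed between the nest and the clamp, let go (contact force between the fingers and tumbler below 0.05 N and x of tumbler_mid in the frame of jig between 0 and 0.064 m and y of tumbler_mid in the frame of jig between -0.015 and 0.015 m and z of tumbler_mid in the frame of jig below 0.063 m and angle between tumbler_mid's own z axis and vertical below 0.05 rad), for 0.2 s.
2. the clamp presses the tumbler against both nest faces at once (at least 1.5 N on each), the fingers not on the glass (contact force between tumbler and nest_left above 1.5 N and contact force between tumbler and nest_right above 1.5 N and contact force between the fingers and tumbler below 0.05 N), for 0.3 s.
At the end, for the whole second after the job is handed in: The tumbler stands mouth down on the bed, at rest, within 2 mm of centred and 2.5 mm of the seated depth in the V, and the released clamp still holds it there: at least 0.5 N on each nest face (x of tumbler_mid in the frame of jig between 0.0575 and 0.0625 m and y of tumbler_mid in the frame of jig between -0.002 and 0.002 m and z of tumbler_mid in the frame of jig below 0.062 m and angle between tumbler_mid's own z axis and vertical below 0.04 rad and contact force between tumbler and nest_left above 0.5 N and contact force between tumbler and nest_right above 0.5 N and value of joint clamp above 0.069 m and linear speed of tumbler below 0.01 m/s); the robot touches nothing.
It fails at once if the glass is pressed with more than 15 N against one nest face (contact force between tumbler and nest_left above 15 N or contact force between tumbler and nest_right above 15 N).
It fails at once if the tumbler is dropped or slammed on the jig (over 60 N) (contact force between tumbler and jig above 60 N).
It fails at once if the tumbler is tipped over (angle between tumbler_mid's own z axis and vertical above 0.8 rad).
It fails at once if a bystander is moved by more than 25 mm (distance of any of highlighter, cube0, cube1, cube2, bookend, penpot, stapler, tape, votive from where it was at the start of the episode above 0.025 m).
It also fails if it takes over 64 s, if anything falls off the work surface, if the arm or the gripper's body presses on something with over 40 N, if the wrist force passes 120 N, or if a joint passes its speed limit or range.

## Working session

There is one attempt and no reset: what is moved stays moved. The work goes in short steps, Python scripts to look and compute and a shell command to move; the robot and the scene stay as the last step left them, time stands still between calls to the robot, and variables do not carry over. Pictures are saved under pics/ and viewed, and the job is handed in when it is done.

```bash
ls; mkdir -p pics; python3 - <<'E'
from station import ctrl
import cv2,json
o=ctrl.get_obs()
print({k:(v if not hasattr(v,'tolist') else v.tolist()) for k,v in o.items()})
for n in ["scene","top","wrist"]:
    c=ctrl.calibration(n); print(n,c)
    im=ctrl.camera(n); cv2.imwrite(f"pics/{n}0.png",im[:,:,::-1])
E
```

```text
pics
{'time_s': 0.0, 'qpos': [-1.2946148426762898, 0.3004676850455952, 1.5215930509533928, -5.545810726506304e-05, 1.3207140921909266, -0.06661129956123665], 'joint_vel': [0.0019826091357218086, 0.0005041749731839182, -0.0004826846272793718, 0.0004092027339412496, -0.001308345228589064, -0.0005811219870611926], 'tau': [0.0010857178494916297, -53.181248903274536, -35.2735698223114, 0.07090311264619231, 0.024447793839499354, -0.00010547791589488043], 'ee_pos': [0.18477134655986086, -0.5177545882490686, 0.2128831412146354], 'eef_rot': [-1.592000010820184, 1.5696129320430314, 1.8923991831843687], 'force': [0.5667527308028659, 0.4431213714775019, 0.9196211195045436], 'moment': [0.012748434405151502, -0.060010705502666566, 0.027915305635984756], 'grip_width': 0.09367218076427757}
scene {'K': array([[502.93917801,   0.        , 288.21083912],
       [  0.        , 502.93917801, 201.39091026],
       [  0.        ,   0.        ,   1.        ]]), 'k1': -0.05346879088881544, 'R': array([[-2.09128484e-01,  9.77888117e-01,  3.29107654e-04],
       [ 6.60143162e-01,  1.41424690e-01, -7.37705946e-
[... 211 characters left out ...]
2228, 213.6727003 ],
       [  0.        ,   0.        ,   1.        ]]), 'k1': 0.02504952323103771, 'R': array([[-0.01345532, -0.99985779, -0.0101661 ],
       [-0.99573009,  0.01432699, -0.09119389],
       [ 0.09132657,  0.00889565, -0.99578126]]), 't': array([0.00971933, 0.54649628, 1.19294788])}
wrist {'K': array([[318.52746691,   0.        , 282.01431628],
       [  0.        , 318.52746691, 207.96142055],
       [  0.        ,   0.        ,   1.        ]]), 'k1': -0.07424860732044658, 'R': array([[ 0.33631342, -0.94174831, -0.00184486],
       [-0.91187279, -0.32613267,  0.24924986],
       [-0.2353323 , -0.08214379, -0.96843746]]), 't': array([-0.54876971, -0.02575442,  0.39038184])}
```

View pics/scene0.png

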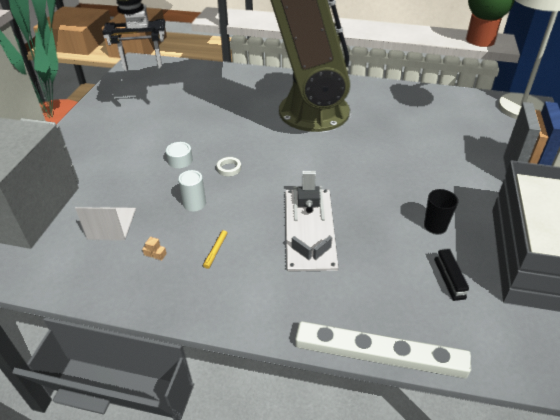

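View pics/top0.png

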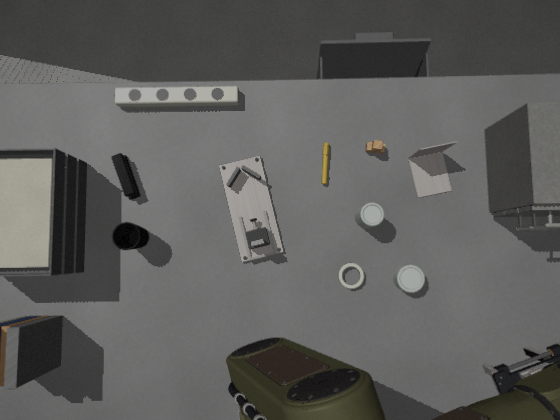

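View pics/wrist0.png

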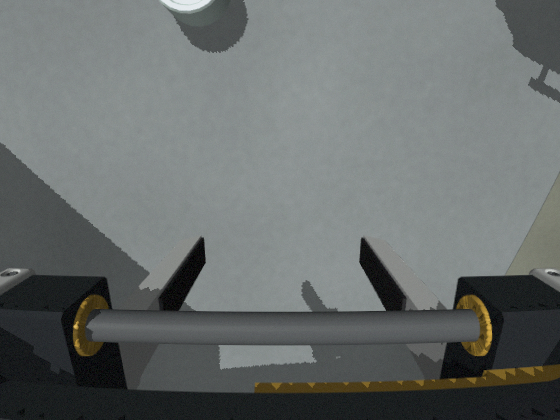

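The top view shows the jig with corners near (220,166), (260,156), (284,252) and (243,263). The tumbler top is near (372,213), the votive at (411,278), the tape at (352,276) and the highlighter at (326,165). I'll measure these next.

```bash
cat > h.py <<'E'
import numpy as np, cv2
from station import ctrl
def ray(c,uv):
    K=c["K"];p=np.array([(uv[0]-K[0,2])/K[0,0],(uv[1]-K[1,2])/K[1,1]]);q=p.copy()
    for _ in range(20): q=p/(1+c["k1"]*(q@q))
    d=c["R"].T@np.array([q[0],q[1],1.]);o=-c["R"].T@c["t"];return o,d
def onz(c,uv,z):
    o,d=ray(c,uv);return o+d*(z-o[2])/d[2]
def proj(c,X):
    p=c["R"]@np.array(X)+c["t"];p=p[:2]/p[2];p=p*(1+c["k1"]*(p@p))
    return np.array([p[0]*c["K"][0,0]+c["K"][0,2],p[1]*c["K"][1,1]+c["K"][1,2]])
E
python3 - <<'E'
import cv2
a=cv2.imread("pics/top0.png");
cv2.imwrite("pics/t_jig.png",cv2.resize(a[145:275,200:300],None,fx=4.5,fy=4.5,interpolation=cv2.INTER_CUBIC))
cv2.imwrite("pics/t_tum.png",cv2.resize(a[190:300,330:440],None,fx=5,fy=5,interpolation=cv2.INTER_CUBIC))
b=cv2.imread("pics/scene0.png")
cv2.imwrite("pics/s_jig.png",cv2.resize(b[160:280,150:350],None,fx=4,fy=4,interpolation=cv2.INTER_CUBIC))
E
```

```text
(no output)
```

View pics/t_jig.png

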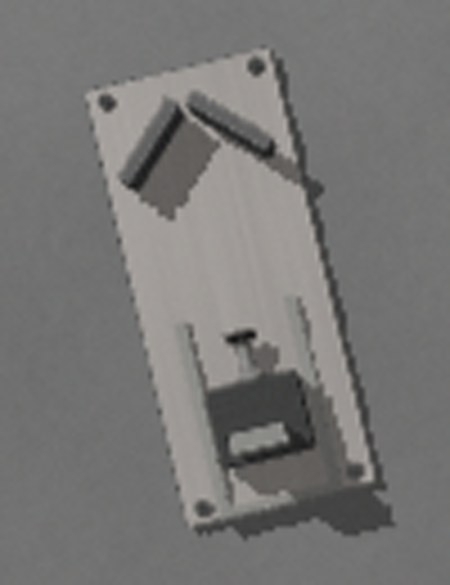

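View pics/t_tum.png

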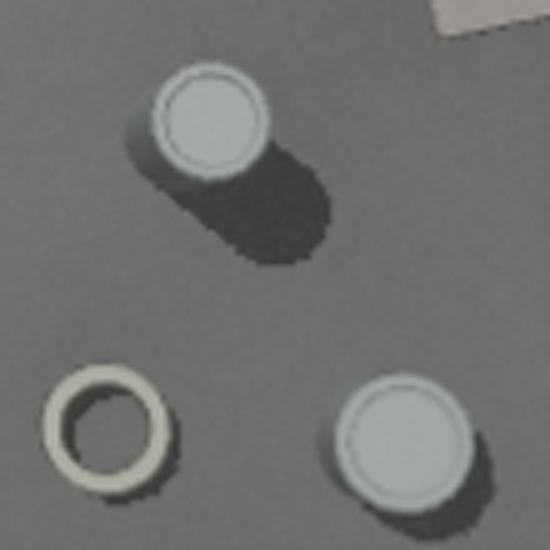

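View pics/s_jig.png

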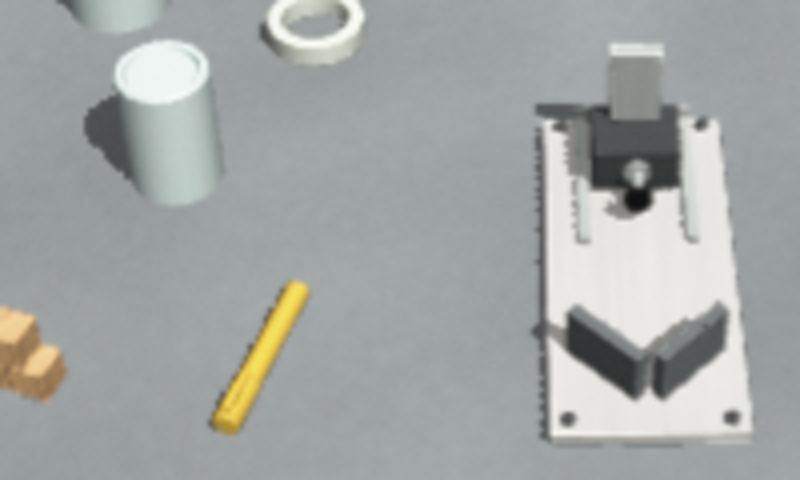

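```bash
python3 - <<'E'
from h import *
def fit(img,roi,name,z=.012):
    c=ctrl.calibration(name)
    x0,y0,x1,y1=roi
    hsv=img[y0:y1,x0:x1].astype(float)
    return c
def f(pts,x0,y0,s): return [((x+.5)/s-.5+x0,(y+.5)/s-.5+y0) for x,y in pts]
def jig(P):
    # P order: (+x,+y),( +x,-y),(-x,-y),(-x,+y)
    m=np.array([[.135,.062],[.135,-.062],[-.155,-.062],[-.155,.062]])
    P=np.array(P)[:,:2]
    mc=m-m.mean(0);pc=P-P.mean(0)
    th=np.arctan2((mc[:,0]*pc[:,1]-mc[:,1]*pc[:,0]).sum(),(mc*pc).sum())
    R=np.array([[np.cos(th),-np.sin(th)],[np.sin(th),np.cos(th)]])
    o=P.mean(0)-R@m.mean(0)
    print("jig o",o.round(4),"th deg",np.degrees(th).round(2),"res mm",((P-o-m@R.T)*1e3).round(1).tolist())
    return o,th
ct=ctrl.calibration("top");cs=ctrl.calibration("scene")
top=f([(85,93),(268,47),(378,483),(192,528)],200,145,4.5)
P=[onz(ct,p,.012) for p in top]
# order in world: image top=+x, image left=+y
jig(P)
sc=f([(752,436),(548,437),(543,120),(716,119)],150,160,4)  # bed top corners
Q=[onz(cs,p,.012) for p in sc]
print(np.round(Q,4).tolist())
jig(Q)
b=cv2.imread("pics/top0.png")
for nm,fn,c,rois in [("top","top0",ct,[(350,195,388,229)])]:
    img=cv2.imread("pics/top0.png")
    for (nm,z,x0,y0,x1,y1) in [("tum",.095,350,195,395,235),("vot",.045,390,258,430,300)]:
        g=img[y0:y1,x0:x1,1]; g=cv2.resize(g,None,fx=8,fy=8,interpolation=cv2.INTER_CUBIC)
        m=(g>135).astype(np.uint8)
        k,_=cv2.findContours(m,cv2.RETR_EXTERNAL,cv2.CHAIN_APPROX_NONE)
        k=max(k,key=cv2.contourArea);e=cv2.fitEllipse(cv2.convexHull(k))
        u=((e[0][0]+.5)/8-.5+x0,(e[0][1]+.5)/8-.5+y0)
        print(nm,np.round(u,2),np.array(e[1])/8,onz(c,u,z).round(4))
u=f([(162,69)],150,160,4)[0];print("tum scene",u,onz(cs,u,.095).round(4))
# foot top: 
for n,p,z in [("tape",(107,429),.019)]:
    u=f([p],330,190,5)[0];print(n,onz(ct,u,z).round(4))
for n,p,z in [("hl a",(326,144),.01),("hl b",(325,185),.01)]: print(n,onz(ct,p,z).round(4))
E
```

```text
jig o [0.575  0.0876] th deg 13.42 res mm [[0.3, -0.6], [0.0, 1.0], [-1.1, 0.8], [0.8, -1.2]]
[[0.6949, 0.1804, 0.012], [0.7214, 0.0598, 0.012], [0.4374, -0.0053, 0.012], [0.4106, 0.1149, 0.012]]
jig o [0.5758 0.0897] th deg 12.87 res mm [[1.3, 0.2], [0.2, 0.5], [-1.1, 0.0], [-0.4, -0.7]]
tum [371.66 213.48] [22.83172989 23.56328773] [ 0.5371 -0.2456  0.095 ]
vot [410.32 277.93] [26.67482376 27.84968758] [ 0.3618 -0.3559  0.045 ]
tum scene (190.125, 176.875) [ 0.5329 -0.2449  0.095 ]
tape [ 0.3691 -0.1973  0.019 ]
hl a [ 0.751  -0.1365  0.01  ]
hl b [ 0.6297 -0.1309  0.01  ]
```

```bash
cat >> h.py <<'E'
from scipy.spatial.transform import Rotation as Ro
J=dict(o=np.array([.5754,.0886]),th=np.radians(13.1))
def j2w(x,y,z=0):
    c,s=np.cos(J["th"]),np.sin(J["th"]);return np.array([J["o"][0]+c*x-s*y,J["o"][1]+s*x+c*y,z])
def w2j(p):
    c,s=np.cos(J["th"]),np.sin(J["th"]);d=np.array(p)[:2]-J["o"];return np.array([c*d[0]+s*d[1],-s*d[0]+c*d[1]])
def st():
    o=ctrl.get_obs();R=Ro.from_euler("xyz",o["eef_rot"]).as_matrix()
    print("t",round(o["time_s"],2),"pos",np.round(o["ee_pos"],4),"jig",w2j(o["ee_pos"]).round(4),"F",np.round(o["force"],2),"w",round(o["grip_width"],4),"yang",np.degrees(np.arctan2(R[1,1],R[0,1])).round(2))
    return o,R
def go(t,yang=None):
    o,R=st();d=R.T@(np.array(t)-o["ee_pos"]);print("slide",d.round(4))
    if yang is not None:
        a=np.degrees(np.arctan2(R[1,1],R[0,1]));e=(yang-a+90)%180-90
        print("spin(down tool: -dyaw)",-e)   # tool x points down
E
python3 - <<'E'
from h import *
o,R=st();print(R.round(3));go([.536,-.2455,.20],103.1)
print(w2j([.536,-.2455]))
E
```

```text
t 0.15 pos [ 0.1848 -0.5178  0.213 ] jig [-0.5179 -0.5021] F [ 0.15 -0.13 -0.31] w 0.0938 yang -70.36
[[-0.     0.336 -0.942]
 [ 0.001 -0.942 -0.336]
 [-1.    -0.001 -0.   ]]
t 0.15 pos [ 0.1848 -0.5178  0.213 ] jig [-0.5179 -0.5021] F [ 0.15 -0.13 -0.31] w 0.0938 yang -70.36
slide [ 0.0132 -0.1384 -0.4223]
spin(down tool: -dyaw) 6.54258642225102
[-0.11409885 -0.31647531]
```

```bash
python3 -m creep '{"hand":[-1,-1,-1,-1,-1,-1,-1,-1,-1,-1,-1,-1],"slide":[[0,-0.007,-0.02],[0,-0.017,-0.052],[0,-0.03,-0.09],[0,-0.043,-0.13],[0,-0.056,-0.17],[0,-0.069,-0.21],[0,-0.082,-0.25],[0,-0.095,-0.29],[0,-0.108,-0.33],[0,-0.12,-0.366],[0,-0.13,-0.396],[0,-0.138,-0.42]],"spin":[0,1,2,3,4,5,6,6.5,6.5,6.5,6.5,6.5]}'; python3 - <<'E'
from h import *
go([.536,-.2455,.20],103.1)
im=ctrl.camera("wrist");cv2.imwrite("pics/w1.png",im[:,:,::-1])
c=ctrl.calibration("wrist");print(proj(c,[.536,-.2455,.095]))
E
```

```text
time_s: 1.15
ee_pos: [0.5357, -0.2447, 0.2131]
eef_rot: [-1.006, 1.57, 2.366]
force: [0.2, -1.3, 0.2]
grip_width: 0.094
t 1.15 pos [ 0.5357 -0.2447  0.2131] jig [-0.1142 -0.3156] F [ 0.18 -1.32  0.18] w 0.094 yang -76.77
slide [ 0.0131  0.0008 -0.0001]
spin(down tool: -dyaw) 0.12916630998626033
[285.43560997 208.57755205]
```

View pics/w1.png

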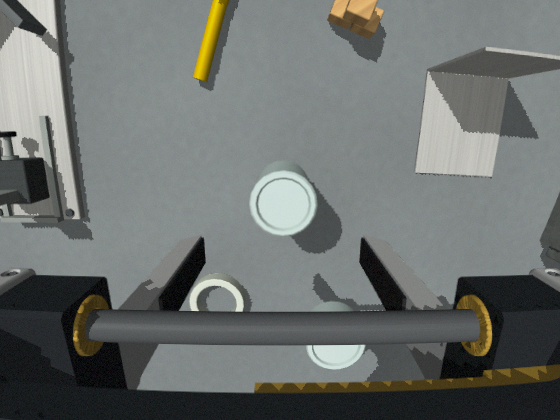

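The wrist picture shows the tumbler top centred near (283.5,202), with the bookend, cubes and highlighter well clear of the fingers' footprint.

```bash
python3 - <<'E'
from h import *
c=ctrl.calibration("wrist");img=cv2.imread("pics/w1.png")
g=img[150:260,230:340];m=(g.min(2)>185).astype(np.uint8)
k,_=cv2.findContours(m,cv2.RETR_EXTERNAL,cv2.CHAIN_APPROX_NONE);k=max(k,key=cv2.contourArea)
e=cv2.fitEllipse(cv2.convexHull(k));print(e)
u=(e[0][0]+230,e[0][1]+150);p=onz(c,u,.095);print(u,p)
go([p[0],p[1],.20],103.1)
E
```

```text
((52.15127944946289, 52.71057891845703), (62.70401382446289, 64.4886245727539), 120.66812896728516)
(282.1512794494629, 202.71057891845703) [ 0.54078005 -0.24120822  0.095     ]
t 1.2 pos [ 0.5378 -0.2427  0.2129] jig [-0.1117 -0.3141] F [2.42 2.2  0.07] w 0.0943 yang -76.67
slide [ 0.0129 -0.0007 -0.0032]
spin(down tool: -dyaw) 0.2303773902103785
```

```bash
python3 -m creep '{"hand":[-1,-1,-1,-1,-1],"slide":[[0.02,0,0],[0.04,0,0],[0.04,0,0],[0.04,0,0],[0.04,0,0]],"spin":[0,0,0,0,0]}'; python3 - <<'E'
from h import *
st();c=ctrl.calibration("wrist");im=ctrl.camera("wrist");c2=ctrl.calibration("wrist");st()
cv2.imwrite("pics/w2.png",im[:,:,::-1])
m=(im.min(2)>185).astype(np.uint8);m[:100]=0;m[300:]=0;m[:,:200]=0;m[:,370:]=0
k,_=cv2.findContours(m,cv2.RETR_EXTERNAL,cv2.CHAIN_APPROX_NONE);k=max(k,key=cv2.contourArea)
e=cv2.fitEllipse(cv2.convexHull(k));print(e)
p=onz(c,e[0],.095);print(p,onz(c2,e[0],.095))
go([p[0],p[1],.065],103.1)
E
```

```text
time_s: 1.62
ee_pos: [0.5343, -0.2472, 0.1746]
eef_rot: [2.465, 1.57, -0.447]
force: [0.8, -0.6, 0.4]
grip_width: 0.0944
t 1.62 pos [ 0.5343 -0.2472  0.1746] jig [-0.1162 -0.3177] F [ 0.76 -0.59  0.44] w 0.0944 yang -76.88
t 1.67 pos [ 0.5344 -0.2473  0.1748] jig [-0.1161 -0.3178] F [-0.06 -0.23  0.3 ] w 0.0942 yang -76.88
((279.57763671875, 211.30706787109375), (71.49848937988281, 73.80081939697266), 118.0035629272461)
[ 0.53878985 -0.24342325  0.095     ] [ 0.53887097 -0.24353201  0.095     ]
t 1.67 pos [ 0.5344 -0.2473  0.1748] jig [-0.1161 -0.3178] F [-0.06 -0.23  0.3 ] w 0.0942 yang -76.88
slide [ 0.1098 -0.0029 -0.005 ]
spin(down tool: -dyaw) 0.021362842311361874
```

View pics/w2.png

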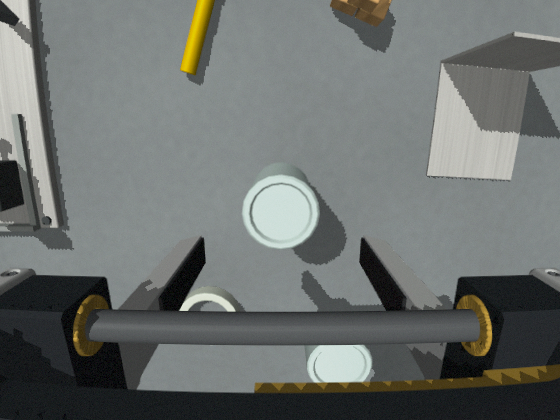

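```bash
python3 -m creep '{"hand":[-1,-1,-1,-1,-1,-1,-1,-1],"slide":[[0,-0.002,-0.004],[0.02,-0.002,-0.004],[0.045,-0.002,-0.004],[0.07,-0.002,-0.004],[0.09,-0.002,-0.004],[0.105,-0.002,-0.004],[0.11,-0.002,-0.004],[0.11,-0.002,-0.004]],"spin":[0,0,0,0,0,0,0,0]}' 
python3 -m creep '{"hand":[0,0.3,0.5,0.6,0.7,0.8,0.9,1,1,1,1,1],"slide":[[0,0,0],[0,0,0],[0,0,0],[0,0,0],[0,0,0],[0,0,0],[0,0,0],[0,0,0],[0,0,0],[0,0,0],[0,0,0],[0,0,0]],"spin":[0,0,0,0,0,0,0,0,0,0,0,0]}' 15
python3 - <<'E'
from h import *
st()
E
```

```text
time_s: 2.33
ee_pos: [0.5374, -0.2439, 0.063]
eef_rot: [-0.729, 1.57, 2.642]
force: [0.3, -0.1, 0.5]
grip_width: 0.0941
time_s: 3.33
ee_pos: [0.5378, -0.2442, 0.064]
eef_rot: [2.424, 1.57, -0.488]
force: [-0.3, -0.9, 5.9]
grip_width: 0.064
t 3.33 pos [ 0.5378 -0.2442  0.064 ] jig [-0.1121 -0.3156] F [-0.28 -0.87  5.87] w 0.064 yang -76.86
```

```bash
python3 -m creep '{"hand":[1,1,1,1,1,1,1,1],"slide":[[-0.004,0,0],[-0.012,0,0],[-0.03,0,0],[-0.055,0,0],[-0.08,0,0],[-0.095,0,0],[-0.1,0,0],[-0.1,0,0]],"spin":[0,0,0,0,0,0,0,0]}' 
python3 - <<'E'
from h import *
go(j2w(.038,0,.164),103.1)
E
```

```text
time_s: 4.0
ee_pos: [0.5378, -0.2441, 0.1646]
eef_rot: [2.42, 1.569, -0.492]
force: [-0.5, -0.0, -1.8]
grip_width: 0.0635
t 4.0 pos [ 0.5378 -0.2441  0.1646] jig [-0.1121 -0.3155] F [-0.48 -0.03 -1.82] w 0.0635 yang -76.86
slide [ 0.0005 -0.3154 -0.1503]
spin(down tool: -dyaw) 0.04266328644632722
```

```bash
python3 -m creep '{"hand":[1,1,1,1,1,1,1,1,1,1,1,1],"slide":[[0,-0.01,-0.005],[0,-0.03,-0.014],[0,-0.06,-0.029],[0,-0.095,-0.045],[0,-0.13,-0.062],[0,-0.165,-0.079],[0,-0.2,-0.095],[0,-0.235,-0.112],[0,-0.265,-0.126],[0,-0.29,-0.138],[0,-0.307,-0.146],[0,-0.315,-0.15]],"spin":[0,0,0,0,0,0,0,0,0,0,0,0]}'
python3 -m creep '{"hand":[1,1,1],"slide":[[0,0,0],[0,0,0],[0,0,0]],"spin":[0,0,0]}'
python3 - <<'E'
from h import *
go(j2w(.038,0,.164),103.1)
for n in ["wrist","top","scene"]:
    im=ctrl.camera(n);cv2.imwrite(f"pics/{n}3.png",im[:,:,::-1])
a=cv2.imread("pics/top3.png");cv2.imwrite("pics/top3z.png",cv2.resize(a[130:290,180:330],None,fx=3.7,fy=3.7,interpolation=cv2.INTER_CUBIC))
E
```

```text
time_s: 5.0
ee_pos: [0.6112, 0.1, 0.1616]
eef_rot: [-0.275, 1.568, 3.098]
force: [-0.4, 0.1, -2.4]
grip_width: 0.0636
time_s: 5.25
ee_pos: [0.6117, 0.0958, 0.163]
eef_rot: [0.077, 1.57, -2.836]
force: [0.4, 0.1, -2.0]
grip_width: 0.0639
t 5.25 pos [0.6117 0.0958 0.163 ] jig [ 0.0369 -0.0012] F [ 0.38  0.1  -2.02] w 0.0639 yang -76.92
slide [-0.001  -0.0012 -0.0011]
spin(down tool: -dyaw) -0.01522366457663793
```

View pics/wrist3.png

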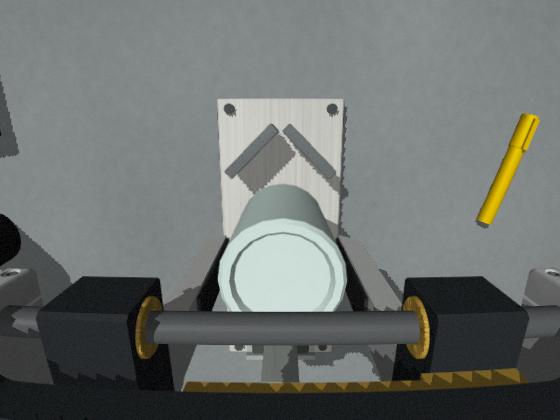

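View pics/top3z.png

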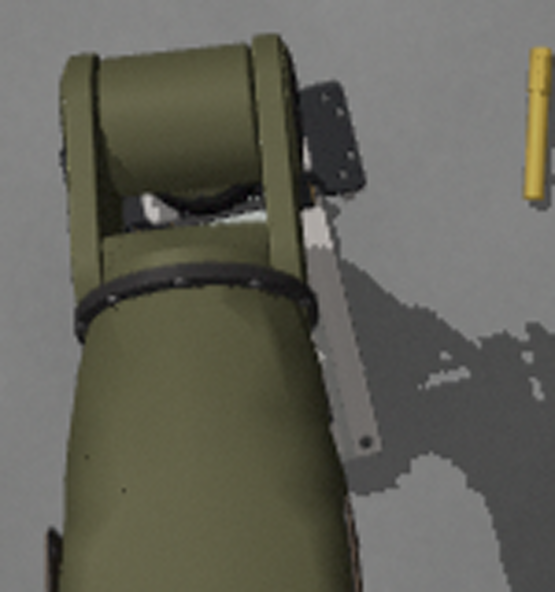

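View pics/scene3.png

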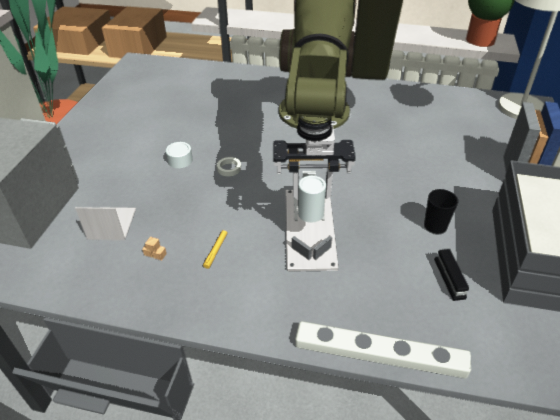

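The wrist view shows the nest end of the bed with corners at (218,99) and (344,99). The V apex is near (281,128), and the held tumbler is centred near col 283, so it is almost in line.

```bash
python3 - <<'E'
from h import *
c=ctrl.calibration("wrist")
for p,m in [((218,99),(135,62)),((344,99),(135,-62)),((230,109),None),((332,108),None),((223,237),None),((340,237),None)]:
    X=onz(c,p,.012);print(p,X.round(4),(w2j(X)*1e3).round(1),m)
print("V gap ends top", (w2j(onz(c,(277,126),.05))*1e3).round(1),(w2j(onz(c,(285,126),.05))*1e3).round(1),(w2j(onz(c,(227,174),.05))*1e3).round(1),(w2j(onz(c,(335,173),.05))*1e3).round(1))
for p in [(283,271)]: print("glass top",(w2j(onz(c,p,.163-.063+.095))*1e3).round(1))
go(j2w(.038,0,.164),103.1)
E
python3 - <<'E'
import cv2
a=cv2.imread("pics/wrist3.png");cv2.imwrite("pics/w3z.png",cv2.resize(a[90:240,210:355],None,fx=4,fy=4,interpolation=cv2.INTER_CUBIC))
E
```

```text
(218, 99) [0.6937 0.1793 0.012 ] [135.8  61.5] (135, 62)
(344, 99) [0.7214 0.0603 0.012 ] [135.7 -60.7] (135, -62)
(230, 109) [0.687  0.1661 0.012 ] [126.3  50.2] None
(332, 108) [0.7104 0.0695 0.012 ] [127.2 -49.2] None
(223, 237) [0.5558 0.1485 0.012 ] [-5.5 62.8] None
(340, 237) [0.5842 0.0263 0.012 ] [ -5.5 -62.7] None
V gap ends top [109.9   3.8] [109.9  -3.2] [68.  48.9] [ 68.8 -48.1]
glass top [42.8 -1.1]
t 5.4 pos [0.6119 0.0958 0.1635] jig [ 0.0372 -0.0013] F [ 0.38  0.2  -3.  ] w 0.0638 yang -76.94
slide [-0.0005 -0.0013 -0.0008]
spin(down tool: -dyaw) -0.038885968091790346
```

View pics/w3z.png

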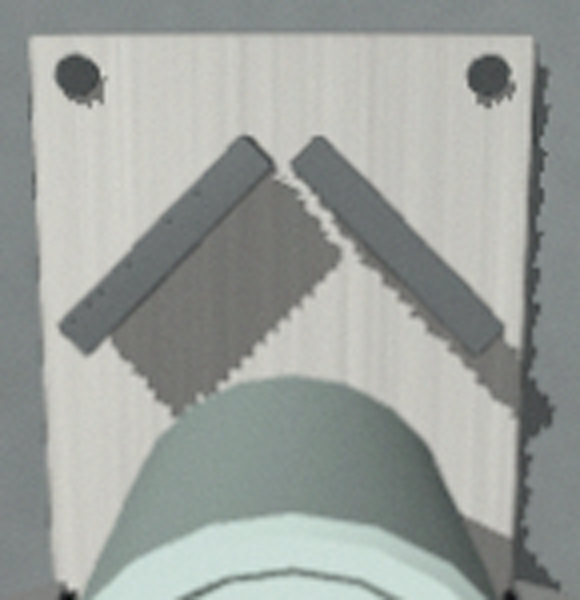

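```bash
python3 -m creep '{"hand":[1,1,1,1,1,1,1,1,1,1],"slide":[[0,-0.0015,-0.001],[0.015,-0.0015,-0.001],[0.035,-0.0015,-0.001],[0.055,-0.0015,-0.001],[0.07,-0.0015,-0.001],[0.077,-0.0015,-0.001],[0.081,-0.0015,-0.001],[0.082,-0.0015,-0.001],[0.082,-0.0015,-0.001],[0.082,-0.0015,-0.001]],"spin":[0,0,0,0,0,0,0,0,0,0]}'
python3 - <<'E'
from h import *
go(j2w(.038,0,.076),103.1)
E
```

```text
time_s: 6.23
ee_pos: [0.613, 0.0986, 0.0825]
eef_rot: [3.03, 1.569, 0.118]
force: [-0.1, -0.7, -2.6]
grip_width: 0.0642
t 6.23 pos [0.613  0.0986 0.0825] jig [0.0389 0.0012] F [-0.12 -0.7  -2.55] w 0.0642 yang -76.86
slide [0.0065 0.0012 0.0009]
spin(down tool: -dyaw) 0.03732980674044484
```

```bash
python3 -m creep '{"hand":[1,1,1,1,1,1],"slide":[[0.001,0.001,0],[0.002,0.001,0],[0.003,0.001,0],[0.004,0.001,0],[0.004,0.001,0],[0.004,0.001,0]],"spin":[0,0,0,0,0,0]}'
python3 -m creep '{"hand":[1,1,1,1],"slide":[[0.0005,0,0],[0.001,0,0],[0.001,0,0],[0.001,0,0]],"spin":[0,0,0,0]}'
python3 -m creep '{"hand":[1,1,1,1],"slide":[[0.0005,0,0],[0.001,0,0],[0.001,0,0],[0.001,0,0]],"spin":[0,0,0,0]}'
```

```text
time_s: 6.73
ee_pos: [0.6128, 0.0976, 0.0774]
eef_rot: [-0.088, 1.571, -3.0]
force: [-0.3, -1.1, -2.8]
grip_width: 0.0637
time_s: 7.07
ee_pos: [0.6128, 0.0976, 0.0764]
eef_rot: [-0.432, 1.571, 2.939]
force: [0.4, -0.3, -2.1]
grip_width: 0.064
time_s: 7.4
ee_pos: [0.613, 0.0976, 0.076]
eef_rot: [3.057, 1.57, 0.144]
force: [-1.6, -0.1, 5.9]
grip_width: 0.0638
```

The bed is carrying the glass now: Fz went from -2 to +6 N. I'll release it.

```bash
python3 -m creep '{"hand":[1,0.25,0.1,0,-0.2,-0.5,-1,-1,-1,-1],"slide":[[0,0,0],[0,0,0],[0,0,0],[0,0,0],[0,0,0],[0,0,0],[0,0,0],[0,0,0],[0,0,0],[0,0,0]],"spin":[0,0,0,0,0,0,0,0,0,0]}'
python3 -m creep '{"hand":[-1,-1,-1,-1,-1,-1,-1,-1,-1],"slide":[[-0.01,0,0],[-0.03,0,0],[-0.06,0,0],[-0.085,0,0],[-0.105,0,0],[-0.12,0,0],[-0.125,0,0],[-0.125,0,0],[-0.125,0,0]],"spin":[0,0,0,0,0,0,0,0,0]}'
python3 - <<'E'
from h import *
c=ctrl.calibration("wrist");im=ctrl.camera("wrist");cv2.imwrite("pics/w4.png",im[:,:,::-1]);st()
for q in [(.038,0,.107),(.06,0,.107),(-.112,0,.108)]: print(q,proj(c,j2w(*q)).round(1))
E
```

```text
time_s: 8.23
ee_pos: [0.6128, 0.0976, 0.0753]
eef_rot: [-0.084, 1.571, -2.996]
force: [0.7, -0.1, -0.1]
grip_width: 0.0926
time_s: 8.98
ee_pos: [0.6126, 0.0975, 0.1999]
eef_rot: [-0.104, 1.57, -3.016]
force: [0.3, -0.5, -0.5]
grip_width: 0.0938
t 9.03 pos [0.6124 0.0975 0.1993] jig [0.0381 0.0003] F [ 0.04  0.51 -0.27] w 0.0941 yang -76.86
(0.038, 0, 0.107) [283.2 213.3]
(0.06, 0, 0.107) [283.2 188.1]
(-0.112, 0, 0.108) [282.9 359.6]
```

View pics/w4.png

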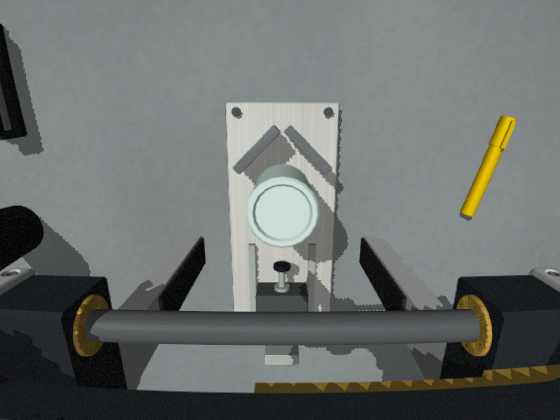

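The glass stands upright, its top at (282.5,212) against a predicted (283,213) for jig (38,0). The foot is at (282,266) and the tab's rear edge at about row 364. I'll go behind the tab with the fingers shut.

```bash
python3 - <<'E'
from h import *
c=ctrl.calibration("wrist")
for p,z in [((282,364),.108),((282,345),.108),((282,270),.034),((282,262),.034)]: print(p,(w2j(onz(c,p,z))*1e3).round(1))
E
python3 -m creep '{"hand":[-1,-1,-1,-0.5,0,0.5,1,1,1,1,1,1],"slide":[[0,0,0.01],[0,0,0.03],[0,0,0.06],[0,0,0.095],[0,0,0.125],[0,0,0.155],[0,0,0.18],[0,0,0.195],[0,0,0.203],[0,0,0.203],[0,0,0.203],[0,0,0.203]],"spin":[0,0,0,0,0,0,0,0,0,0,0,0]}'
python3 - <<'E'
from h import *
c=ctrl.calibration("wrist");im=ctrl.camera("wrist");cv2.imwrite("pics/w5.png",im[:,:,::-1]);st()
im=ctrl.camera("scene");cv2.imwrite("pics/s5.png",im[:,:,::-1])
E
```

```text
(282, 364) [-117.2    0.9]
(282, 345) [-94.5   0.9]
(282, 270) [-50.    1.1]
(282, 262) [-40.    1.1]
time_s: 10.03
ee_pos: [0.4158, 0.0515, 0.2002]
eef_rot: [-0.246, 1.57, 3.125]
force: [-0.1, 0.5, -0.2]
grip_width: 0.0373
t 10.08 pos [0.4158 0.0516 0.2002] jig [-1.639e-01  1.000e-04] F [-0.86  0.6  -0.88] w 0.0332 yang -76.85
```

View pics/w5.png

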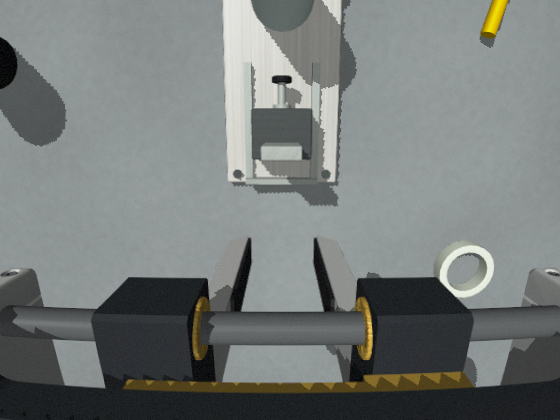

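View pics/s5.png

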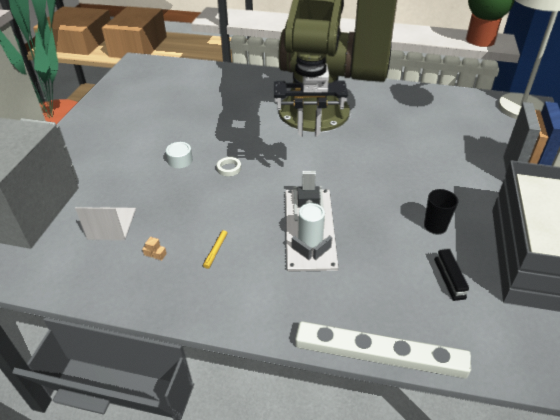

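```bash
python3 - <<'E'
from h import *
c=ctrl.calibration("wrist");X=-c["R"].T@c["t"];print("cam",X,w2j(X))
for p,z in [((282,144),.108),((282,149),.108),((282,159),.108),((262,144),.108),((302,144),.108),((282,108),.051),((282,76),.034),((282,76),.044),((282,159),.051)]: print(p,z,(w2j(onz(c,p,z))*1e3).round(1))
a=cv2.imread("pics/w5.png");cv2.imwrite("pics/w5z.png",cv2.resize(a[60:190,220:345],None,fx=4.5,fy=4.5,interpolation=cv2.INTER_CUBIC))
E
```

```text
cam [0.48617873 0.0685023  0.37059156] [-0.09145454  0.00064744]
(282, 144) 0.108 [-105.6    0.9]
(282, 149) 0.108 [-109.7    0.9]
(282, 159) 0.108 [-117.8    0.9]
(262, 144) 0.108 [-105.6   17.2]
(302, 144) 0.108 [-105.6  -15.3]
(282, 108) 0.051 [-74.3   1. ]
(282, 76) 0.034 [-42.4   1.1]
(282, 76) 0.044 [-43.9   1.1]
(282, 159) 0.051 [-123.5    1. ]
```

View pics/w5z.png

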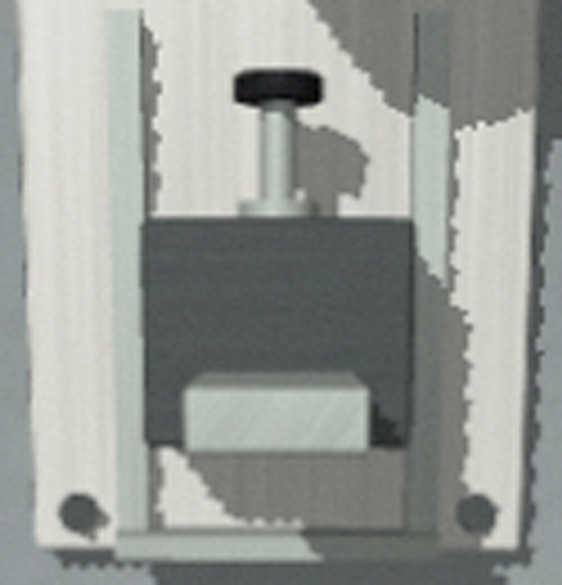

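```bash
python3 -m creep '{"hand":[1,1,1,1,1,1,1,1,1,1,1,1],"slide":[[0.01,0,0],[0.03,0,0],[0.055,0,0],[0.08,0,0],[0.1,0,0],[0.115,0,0],[0.125,0,0],[0.128,0,0],[0.128,0,0],[0.128,0,0],[0.128,0,0],[0.128,0,0]],"spin":[0,0,0,0,0,0,0,0,0,0,0,0]}' 10
python3 -m creep '{"hand":[1,1,1,1,1,1,1,1],"slide":[[0,0,-0.005],[0,0,-0.012],[0,0,-0.019],[0,0,-0.024],[0,0,-0.028],[0,0,-0.03],[0,0,-0.03],[0,0,-0.03]],"spin":[0,0,0,0,0,0,0,0]}'
python3 - <<'E'
from h import *
st();
c=ctrl.calibration("wrist");im=ctrl.camera("wrist");cv2.imwrite("pics/w6.png",im[:,:,::-1])
E
```

```text
time_s: 11.13
ee_pos: [0.4155, 0.0515, 0.073]
eef_rot: [2.959, 1.57, 0.047]
force: [0.5, -0.2, 0.0]
grip_width: 0.0004
time_s: 11.8
ee_pos: [0.4442, 0.0583, 0.0723]
eef_rot: [-0.221, 1.57, -3.134]
force: [-0.7, 0.0, -0.4]
grip_width: 0.0006
t 11.8 pos [0.4442 0.0583 0.0723] jig [-0.1347  0.0002] F [-0.71  0.02 -0.36] w 0.0006 yang -76.86
```

View pics/w6.png

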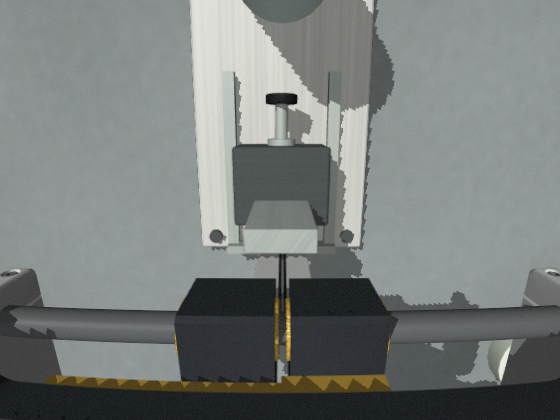

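The shut fingers stand centred at col 282 just behind the tab. I'll push now.

```bash
python3 -m creep '{"hand":[1,1,1,1,1,1,1,1,1,1,1,1],"slide":[[0,0,-0.001],[0,0,-0.002],[0,0,-0.003],[0,0,-0.004],[0,0,-0.005],[0,0,-0.006],[0,0,-0.007],[0,0,-0.008],[0,0,-0.009],[0,0,-0.01],[0,0,-0.011],[0,0,-0.012]],"spin":[0,0,0,0,0,0,0,0,0,0,0,0]}' 
python3 - <<'E'
from h import *
st();
E
python3 -m creep '{"hand":[1,1,1,1,1,1,1,1,1,1,1,1],"slide":[[0,0,-0.001],[0,0,-0.003],[0,0,-0.005],[0,0,-0.007],[0,0,-0.009],[0,0,-0.011],[0,0,-0.013],[0,0,-0.015],[0,0,-0.017],[0,0,-0.018],[0,0,-0.019],[0,0,-0.02]],"spin":[0,0,0,0,0,0,0,0,0,0,0,0]}' 
python3 - <<'E'
from h import *
st();
c=ctrl.calibration("wrist");im=ctrl.camera("wrist");cv2.imwrite("pics/w7.png",im[:,:,::-1])
E
```

```text
time_s: 12.85
ee_pos: [0.4555, 0.0609, 0.0724]
eef_rot: [-0.043, 1.569, -2.955]
force: [-5.4, -2.0, 4.5]
grip_width: 0.0005
t 12.85 pos [0.4555 0.0609 0.0724] jig [-1.23e-01  1.00e-04] F [-5.37 -2.01  4.55] w 0.0005 yang -76.86
time_s: 13.85
ee_pos: [0.475, 0.0654, 0.0724]
eef_rot: [-0.013, 1.569, -2.925]
force: [-5.9, -2.4, 4.6]
grip_width: 0.0004
t 13.85 pos [0.475  0.0654 0.0724] jig [-0.1031  0.0002] F [-5.88 -2.37  4.6 ] w 0.0004 yang -76.86
```

View pics/w7.png

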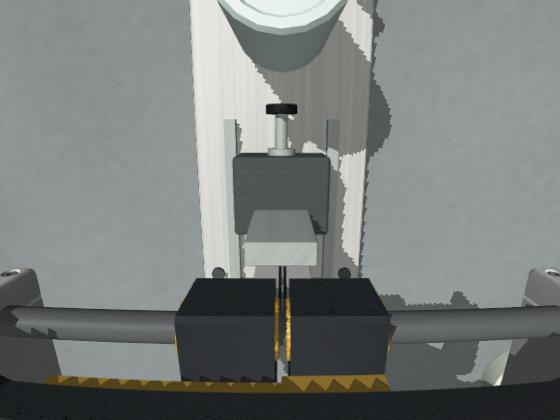

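```bash
python3 -m creep '{"hand":[1,1,1,1,1,1,1,1,1,1,1,1],"slide":[[0,0,-0.001],[0,0,-0.003],[0,0,-0.005],[0,0,-0.007],[0,0,-0.009],[0,0,-0.011],[0,0,-0.013],[0,0,-0.015],[0,0,-0.017],[0,0,-0.018],[0,0,-0.019],[0,0,-0.02]],"spin":[0,0,0,0,0,0,0,0,0,0,0,0]}' 
python3 -m creep '{"hand":[1,1,1,1,1,1,1,1,1,1,1,1],"slide":[[0,0,-0.001],[0,0,-0.002],[0,0,-0.003],[0,0,-0.004],[0,0,-0.005],[0,0,-0.006],[0,0,-0.007],[0,0,-0.008],[0,0,-0.009],[0,0,-0.01],[0,0,-0.011],[0,0,-0.012]],"spin":[0,0,0,0,0,0,0,0,0,0,0,0]}' 
python3 - <<'E'
from h import *
st();
c=ctrl.calibration("wrist");im=ctrl.camera("wrist");cv2.imwrite("pics/w8.png",im[:,:,::-1])
im=ctrl.camera("scene");cv2.imwrite("pics/s8.png",cv2.resize(im[160:280,250:370,::-1],None,fx=4.5,fy=4.5,interpolation=cv2.INTER_CUBIC))
E
```

```text
time_s: 14.9
ee_pos: [0.4945, 0.0699, 0.0723]
eef_rot: [0.007, 1.569, -2.905]
force: [-6.5, -2.5, 4.1]
grip_width: 0.0005
time_s: 15.9
ee_pos: [0.5061, 0.0726, 0.0723]
eef_rot: [0.023, 1.569, -2.89]
force: [-7.0, -2.5, 4.4]
grip_width: 0.0002
t 15.9 pos [0.5061 0.0726 0.0723] jig [-0.0711  0.0001] F [-6.96 -2.51  4.4 ] w 0.0002 yang -76.86
```

View pics/w8.png

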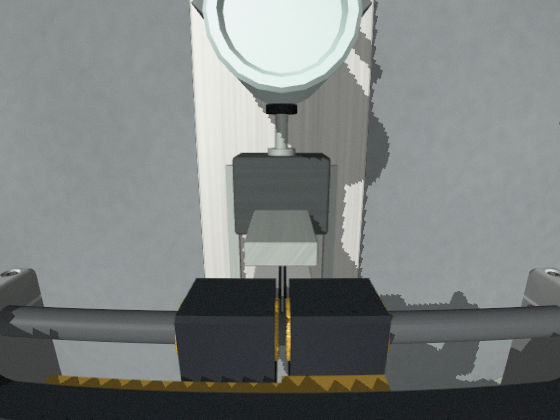

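View pics/s8.png

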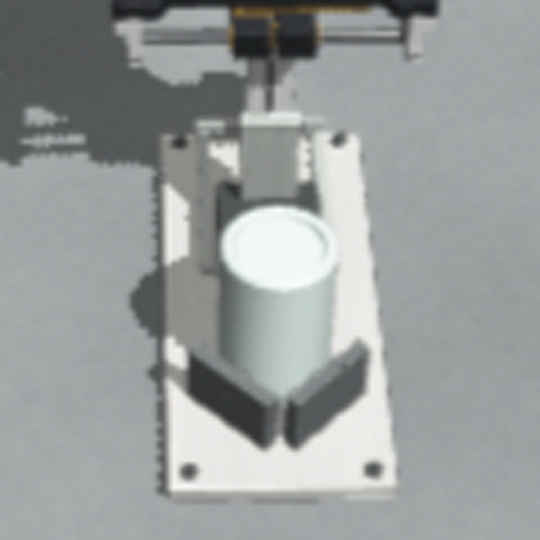

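```bash
python3 -m creep '{"hand":[1,1,1,1,1,1,1,1,1,1,1,1],"slide":[[0,0,-0.001],[0,0,-0.002],[0,0,-0.003],[0,0,-0.004],[0,0,-0.005],[0,0,-0.006],[0,0,-0.007],[0,0,-0.0075],[0,0,-0.008],[0,0,-0.0085],[0,0,-0.009],[0,0,-0.0095]],"spin":[0,0,0,0,0,0,0,0,0,0,0,0]}' 
python3 - <<'E'
from h import *
o,R=st();print("push",-(R.T@o["force"])[2:]*-1)
c=ctrl.calibration("wrist");im=ctrl.camera("wrist");cv2.imwrite("pics/w9.png",im[:,:,::-1])
im=ctrl.camera("scene");cv2.imwrite("pics/s9.png",cv2.resize(im[160:280,250:370,::-1],None,fx=4.5,fy=4.5,interpolation=cv2.INTER_CUBIC))
E
```

```text
time_s: 17.0
ee_pos: [0.5153, 0.0747, 0.0723]
eef_rot: [0.018, 1.569, -2.895]
force: [-6.2, -3.2, 4.8]
grip_width: 0.0003
t 17.0 pos [0.5153 0.0747 0.0723] jig [-0.0617  0.0001] F [-6.18 -3.2   4.82] w 0.0003 yang -76.86
push [6.75869953]
```

View pics/s9.png

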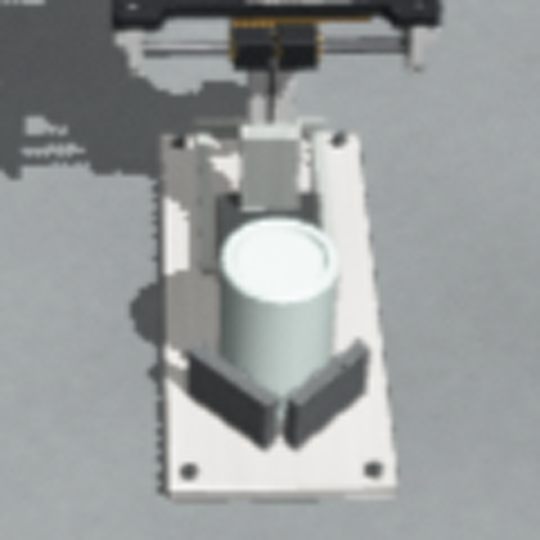

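```bash
python3 -m creep '{"hand":[1,1,1,1],"slide":[[0,0,-0.0003],[0,0,-0.0006],[0,0,-0.0009],[0,0,-0.0012]],"spin":[0,0,0,0]}' 
python3 - <<'E'
from h import *
o,R=st();print("push",(R.T@o["force"])[2])
E
python3 -m creep '{"hand":[1,1,1,1],"slide":[[0,0,-0.0002],[0,0,-0.0004],[0,0,-0.0006],[0,0,-0.0008]],"spin":[0,0,0,0]}' 
python3 - <<'E'
from h import *
o,R=st();print("push",(R.T@o["force"])[2])
E
```

```text
time_s: 17.43
ee_pos: [0.5165, 0.075, 0.0724]
eef_rot: [0.039, 1.569, -2.873]
force: [-6.5, -3.6, 4.7]
grip_width: 0.0003
t 17.43 pos [0.5165 0.075  0.0724] jig [-0.0605  0.0001] F [-6.5  -3.63  4.66] w 0.0003 yang -76.86
push 7.1674644037109605
time_s: 17.77
ee_pos: [0.5173, 0.0752, 0.0723]
eef_rot: [0.041, 1.569, -2.871]
force: [-6.8, -2.7, 3.9]
grip_width: 0.0003
t 17.77 pos [0.5173 0.0752 0.0723] jig [-0.0597  0.0001] F [-6.76 -2.72  3.94] w 0.0003 yang -76.86
push 7.2078558378439705
```

```bash
cat >> h.py <<'E'
def glass(im):
    c=ctrl.calibration("scene")
    g=cv2.resize(im[190:240,285:340].min(2),None,fx=8,fy=8,interpolation=cv2.INTER_CUBIC)
    out=[]
    for th in (205,212,220):
        k,_=cv2.findContours((g>th).astype(np.uint8),cv2.RETR_EXTERNAL,cv2.CHAIN_APPROX_NONE)
        k=max(k,key=cv2.contourArea);e=cv2.fitEllipse(cv2.convexHull(k));u=((e[0][0]+.5)/8-.5+285,(e[0][1]+.5)/8-.5+190)
        out.append((np.round(u,1).tolist(),np.round(np.array(e[1])/8,1).tolist(),(w2j(onz(c,u,.107))*1e3).round(1).tolist()))
    return out
E
python3 - <<'E'
from h import *
im=ctrl.camera("scene");cv2.imwrite("pics/s10.png",im[:,:,::-1])
for r in glass(im):print(r)
print(im[205:225,312].min(1))
for r in glass(cv2.imread("pics/s5.png")[:,:,::-1]):print("at38",r)
E
```

```text
([318.1, 213.1], [37.0, 61.1], [41.3, 16.9])
([317.9, 211.9], [37.4, 59.9], [37.1, 16.7])
([327.7, 214.3], [46.8, 56.0], [45.9, 40.0])
[139 131 101 126 218 236 236 243 243 243 243 243 243 244 244 244 243 243
 243 243]
at38 ([316.3, 212.7], [41.0, 62.6], [39.9, 12.8])
at38 ([322.1, 213.8], [46.8, 55.0], [43.8, 26.6])
at38 ([315.3, 205.4], [34.9, 74.2], [13.6, 11.8])
```

```bash
python3 - <<'E'
from h import *
c=ctrl.calibration("scene")
for n,p in [("s8",(279.5,247.5)),("s9",(280,261))]:
    u=((p[0]+.5)/4.5-.5+250,(p[1]+.5)/4.5-.5+160);print(n,u,(w2j(onz(c,u,.107))*1e3).round(1))
im=cv2.imread("pics/s10.png");cv2.imwrite("pics/s10z.png",cv2.resize(im[180:270,270:350],None,fx=6.5,fy=6.5,interpolation=cv2.INTER_CUBIC))
E
```

```text
s8 (311.72222222222223, 214.61111111111111) [46.3  1.2]
s9 (311.8333333333333, 217.61111111111111) [56.7  0.9]
```

View pics/s10z.png

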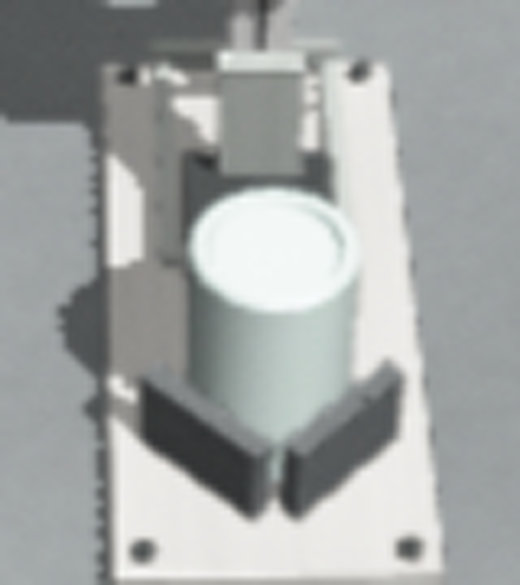

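The glass is nearly in the V and centred, at about jig x 58. I'll go on in very small steps.

```bash
python3 -m creep '{"hand":[1,1,1],"slide":[[0,0,-0.0001],[0,0,-0.0002],[0,0,-0.0003]],"spin":[0,0,0]}' |grep -E "ee_pos|force"
python3 -m creep '{"hand":[1,1,1],"slide":[[0,0,-0.0001],[0,0,-0.0002],[0,0,-0.0003]],"spin":[0,0,0]}' |grep -E "ee_pos|force"
python3 -m creep '{"hand":[1,1,1],"slide":[[0,0,-0.0001],[0,0,-0.0002],[0,0,-0.0003]],"spin":[0,0,0]}' |grep -E "ee_pos|force"
```

```text
ee_pos: [0.5175, 0.0752, 0.0723]
force: [-6.4, -2.6, 4.9]
ee_pos: [0.5179, 0.0753, 0.0724]
force: [-5.8, -3.1, 4.8]
ee_pos: [0.5181, 0.0754, 0.0723]
force: [-7.0, -2.2, 4.4]
```

```bash
python3 -m creep '{"hand":[1,1,1],"slide":[[0,0,-0.0001],[0,0,-0.0002],[0,0,-0.0003]],"spin":[0,0,0]}' |grep -E "ee_pos|force"
python3 -m creep '{"hand":[1,1,1],"slide":[[0,0,-0.0001],[0,0,-0.0002],[0,0,-0.0003]],"spin":[0,0,0]}' |grep -E "ee_pos|force"
python3 -m creep '{"hand":[1,1,1],"slide":[[0,0,-0.0001],[0,0,-0.0002],[0,0,-0.0003]],"spin":[0,0,0]}' |grep -E "ee_pos|force"
```

```text
ee_pos: [0.5184, 0.0754, 0.0724]
force: [-5.9, -3.3, 4.9]
ee_pos: [0.5187, 0.0755, 0.0724]
force: [-7.3, -2.8, 4.3]
ee_pos: [0.519, 0.0755, 0.0723]
force: [-6.5, -4.2, 5.5]
```

```bash
python3 -m creep '{"hand":[1,1,1],"slide":[[0,0,-0.0001],[0,0,-0.0002],[0,0,-0.0003]],"spin":[0,0,0]}' |grep -E "ee_pos|force"
python3 -m creep '{"hand":[1,1,1],"slide":[[0,0,-0.0001],[0,0,-0.0002],[0,0,-0.0003]],"spin":[0,0,0]}' |grep -E "ee_pos|force"
```

```text
ee_pos: [0.5193, 0.0756, 0.0723]
force: [-6.0, -2.9, 4.8]
ee_pos: [0.5196, 0.0757, 0.0723]
force: [-7.2, -2.5, 4.5]
```

```bash
python3 -m creep '{"hand":[1,1,1],"slide":[[0,0,-0.0001],[0,0,-0.0002],[0,0,-0.0003]],"spin":[0,0,0]}' |grep -E "time|ee_pos|force"
python3 -m creep '{"hand":[1,1,1],"slide":[[0,0,-0.0001],[0,0,-0.0002],[0,0,-0.0003]],"spin":[0,0,0]}' |grep -E "ee_pos|force"
```

```text
time_s: 20.07
ee_pos: [0.5197, 0.0757, 0.0723]
force: [-7.9, -2.4, 6.3]
ee_pos: [0.52, 0.0758, 0.0724]
force: [-7.5, -4.0, 4.5]
```

```bash
python3 -m creep '{"hand":[1,1,1],"slide":[[0,0,-0.0001],[0,0,-0.0002],[0,0,-0.0002]],"spin":[0,0,0]}' |grep -E "ee_pos|force"
python3 - <<'E'
from h import *
for _ in range(1):
    o,R=st();print("push",(R.T@o["force"])[2])
im=ctrl.camera("scene");cv2.imwrite("pics/s11z.png",cv2.resize(im[180:270,270:350,::-1],None,fx=6.5,fy=6.5,interpolation=cv2.INTER_CUBIC))
E
```

```text
ee_pos: [0.5201, 0.0758, 0.0724]
force: [-9.1, -4.1, 6.3]
t 20.57 pos [0.5201 0.0758 0.0724] jig [-0.0567  0.0001] F [-9.14 -4.08  6.27] w 0.0004 yang -76.86
push 9.842702584424124
```

View pics/s11z.png

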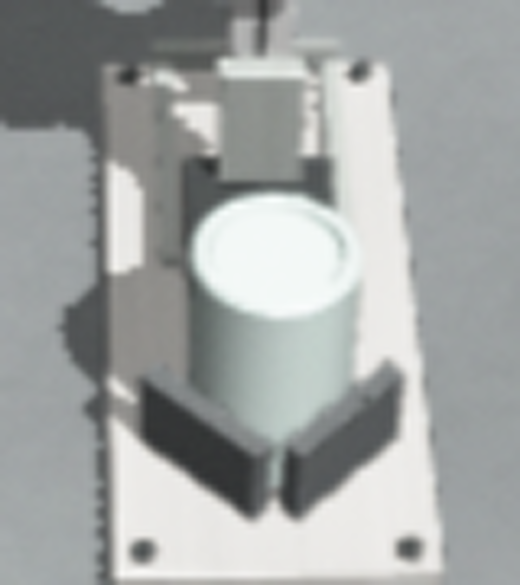

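The force is climbing (9.8 N against 6.8 N of drag), so the glass is against the V. I'll continue in 0.2 mm steps to about 14 N in total.

```bash
python3 -m creep '{"hand":[1,1,1],"slide":[[0,0,-0.0001],[0,0,-0.0002],[0,0,-0.0002]],"spin":[0,0,0]}' |grep -E "ee_pos|force"
```

```text
ee_pos: [0.5201, 0.0758, 0.0723]
force: [-10.0, -3.5, 7.5]
```

```bash
python3 -m creep '{"hand":[1,1,1],"slide":[[0,0,-0.0001],[0,0,-0.0002],[0,0,-0.0002]],"spin":[0,0,0]}' |grep -E "ee_pos|force"
```

```text
ee_pos: [0.5201, 0.0758, 0.0723]
force: [-11.6, -4.2, 9.0]
```

```bash
python3 -m creep '{"hand":[1,1,1,1,1],"slide":[[0,0,-0.0001],[0,0,-0.0002],[0,0,-0.0002],[0,0,-0.0002],[0,0,-0.0002]],"spin":[0,0,0,0,0]}' |grep -E "ee_pos|force"
python3 - <<'E'
from h import *
o,R=st();print("push",(R.T@o["force"])[2])
E
```

```text
ee_pos: [0.5202, 0.0759, 0.0724]
force: [-14.1, -4.9, 9.8]
t 21.53 pos [0.5202 0.0759 0.0724] jig [-0.0567  0.0001] F [-14.11  -4.88   9.76] w 0.0006 yang -76.86
push 14.889736398434824
```

About 8 N is on the glass, within the 5–12 N window. I'll hold briefly, then back off.

```bash
python3 -m creep '{"hand":[1,1,1,1,1,1],"slide":[[0,0,0],[0,0,0],[0,0,0],[0,0,0],[0,0,0],[0,0,0]],"spin":[0,0,0,0,0,0]}' |grep -E "ee_pos|force"
python3 -m creep '{"hand":[1,1,1,1,1,1,1,1,1,1,1,1],"slide":[[0,0,0.0005],[0,0,0.001],[0,0,0.002],[0,0,0.004],[0,0,0.008],[0,0,0.015],[0,0,0.022],[0,0,0.03],[0,0,0.036],[0,0,0.04],[0,0,0.04],[0,0,0.04]],"spin":[0,0,0,0,0,0,0,0,0,0,0,0]}' 
python3 - <<'E'
from h import *
st()
im=ctrl.camera("scene");cv2.imwrite("pics/s12z.png",cv2.resize(im[180:270,270:350,::-1],None,fx=6.5,fy=6.5,interpolation=cv2.INTER_CUBIC))
im=ctrl.camera("wrist");cv2.imwrite("pics/w12.png",im[:,:,::-1])
E
```

```text
ee_pos: [0.5202, 0.0758, 0.0724]
force: [-13.7, -4.2, 10.0]
time_s: 23.03
ee_pos: [0.4827, 0.0671, 0.0727]
eef_rot: [3.025, 1.57, 0.112]
force: [0.6, 0.2, 0.8]
grip_width: 0.0004
t 23.03 pos [0.4827 0.0671 0.0727] jig [-0.0952  0.0001] F [0.58 0.25 0.79] w 0.0004 yang -76.87
```

View pics/s12z.png

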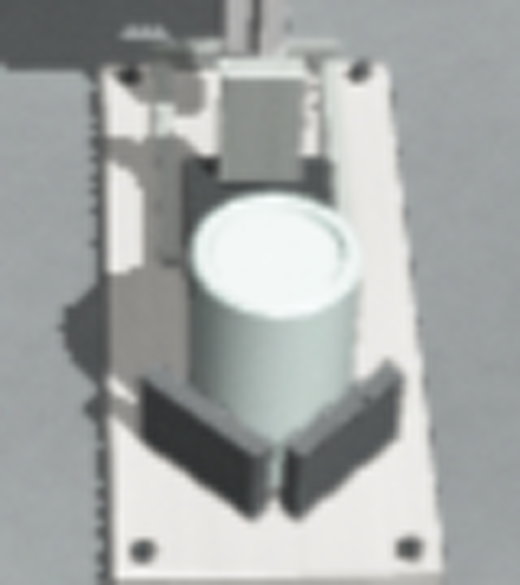

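View pics/w12.png

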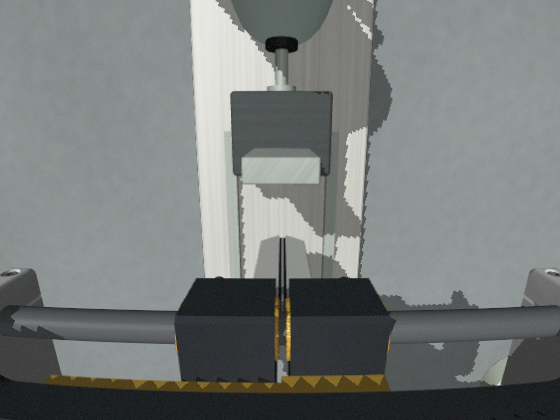

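Released: the fingers are clear of the tab and the black foot (282,43) rests on the glass. I'll rise and look from above to check centring.

```bash
python3 -m creep '{"hand":[1,1,1,1,1,1,1,1,1,1,1,1],"slide":[[-0.02,0,0],[-0.05,0,0],[-0.085,0,0],[-0.12,0,0],[-0.15,0,-0.01],[-0.17,0,-0.035],[-0.175,0,-0.065],[-0.175,0,-0.09],[-0.175,0,-0.105],[-0.175,0,-0.11],[-0.175,0,-0.11],[-0.175,0,-0.11]],"spin":[0,0,0,0,0,0,0,0,0,0,0,0]}' 
python3 -m creep '{"hand":[1,1,1,1],"slide":[[0,0,0],[0,0,0],[0,0,0],[0,0,0]],"spin":[0,0,0,0]}' |grep force
python3 - <<'E'
from h import *
st()
c=ctrl.calibration("wrist");im=ctrl.camera("wrist");cv2.imwrite("pics/w13.png",im[:,:,::-1])
np.savez("c13.npz",**c)
print(proj(c,j2w(.06,0,.107)))
E
```

```text
time_s: 24.13
ee_pos: [0.5892, 0.0921, 0.2471]
eef_rot: [-0.14, 1.57, -3.052]
force: [0.6, 0.4, 0.7]
grip_width: 0.0003
force: [0.3, 0.4, 0.1]
t 24.47 pos [0.5895 0.0921 0.2478] jig [0.0145 0.0002] F [0.27 0.35 0.08] w 0.0002 yang -76.86
[283.05478195 154.82776535]
```

View pics/w13.png

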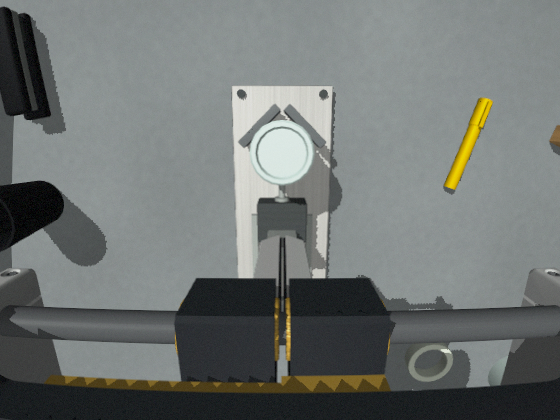

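```bash
python3 - <<'E'
from h import *
c=dict(np.load("c13.npz"));im=cv2.imread("pics/w13.png")
# glass is slightly green-blue: use tint against warm bed
f=im.astype(int);t=(f[:,:,1]-f[:,:,2])
roi=np.zeros(im.shape[:2],np.uint8);roi[105:200,235:325]=1
for th in (6,9,12):
    m=((t>th)&(im.min(2)>165)).astype(np.uint8)*roi
    m=cv2.morphologyEx(m,cv2.MORPH_OPEN,np.ones((3,3),np.uint8))
    k,_=cv2.findContours(m,cv2.RETR_EXTERNAL,cv2.CHAIN_APPROX_NONE);k=max(k,key=cv2.contourArea)
    e=cv2.fitEllipse(cv2.convexHull(k));print(th,np.round(e[0],1),np.round(e[1],1),(w2j(onz(c,e[0],.107))*1e3).round(1))
for p in [(233,86),(332,86)]: print("corner",(w2j(onz(c,p,.012))*1e3).round(1))
cv2.imwrite("pics/w13z.png",cv2.resize(im[75:215,220:345],None,fx=4,fy=4,interpolation=cv2.INTER_CUBIC))
E
```

```text
6 [280.9 151.9] [63.3 64.5] [62.9  2.1]
9 [281.  151.8] [63.3 64.3] [62.9  2. ]
12 [288.4 164.8] [27.4 50.3] [50.3 -5.3]
corner [135.1  60.6]
corner [135.2 -59.5]
```

View pics/w13z.png

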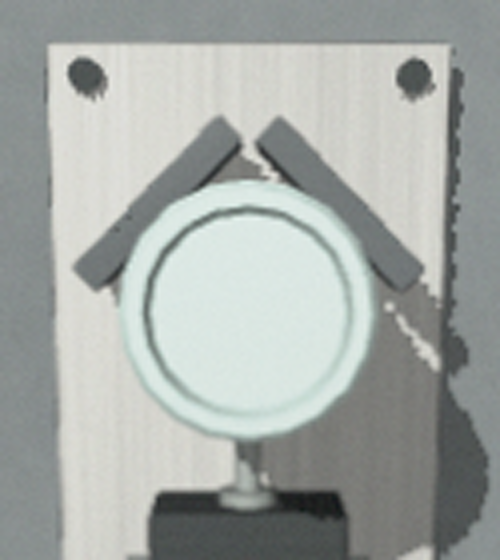

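```bash
python3 - <<'E'
from h import *
c=dict(np.load("c13.npz"))
for q in [(.135,0,.012),(.11,0,.05),(.07,0,.05),(.06,0,.107),(.06,.001,.107)]: print(q,proj(c,j2w(*q)).round(2))
def seg(fn,x0,x1,y0,y1):
    im=cv2.imread(fn);f=cv2.resize(im[y0:y1,x0:x1],None,fx=6,fy=6,interpolation=cv2.INTER_CUBIC).astype(int)
    # dark inner ring & outer rim: use inner bright disc
    g=f.min(2);r=[]
    m=((f[:,:,1]-f[:,:,2]>6)&(g>165)).astype(np.uint8);m=cv2.morphologyEx(m,cv2.MORPH_OPEN,np.ones((15,15),np.uint8))
    k,_=cv2.findContours(m,cv2.RETR_EXTERNAL,cv2.CHAIN_APPROX_NONE);k=max(k,key=cv2.contourArea)
    e=cv2.fitEllipse(cv2.convexHull(k));b=cv2.boundingRect(k)
    cc=lambda v,o:(v+.5)/6-.5+o
    print(fn,"ell",round(cc(e[0][0],x0),2),round(cc(e[0][1],y0),2),np.array(e[1])/6,"bbox cols",cc(b[0],x0),cc(b[0]+b[2],x0),"rows",cc(b[1],y0),cc(b[1]+b[3],y0))
seg("pics/w13.png",235,330,105,200)
seg("pics/w4.png",235,330,160,255)
# corner columns of bed at several rows
for fn,rows in [("pics/w13.png",(100,140,220)),("pics/w4.png",(112,118,240))]:
    im=cv2.imread(fn)
    for r in rows:
        row=im[r,200:370].min(1).astype(int);d=np.diff(row);print(fn,r,"L",200+int(d[:60].argmax())+.5,"R",200+100+int(d[100:].argmin())+.5)
E
python3 - <<'E'
import cv2
a=cv2.imread("pics/w13.png");cv2.imwrite("pics/w13zz.png",cv2.resize(a[98:160,236:328],None,fx=8.5,fy=8.5,interpolation=cv2.INTER_CUBIC))
E
```

```text
(0.135, 0, 0.012) [282.97  85.94]
(0.11, 0, 0.05) [283.   105.19]
(0.07, 0, 0.05) [282.95 141.64]
(0.06, 0, 0.107) [283.05 154.83]
(0.06, 0.001, 0.107) [282.02 154.83]
pics/w13.png ell 280.86 151.88 [63.70934041 64.91321309] bbox cols 248.91666666666666 312.75 rows 119.58333333333333 183.91666666666669
pics/w4.png ell 281.09 211.26 [69.74935404 71.97708639] bbox cols 245.41666666666666 317.0833333333333 rows 176.41666666666666 246.08333333333331
pics/w13.png 100 L 231.5 R 331.5
pics/w13.png 140 L 251.5 R 330.5
pics/w13.png 220 L 235.5 R 327.5
pics/w4.png 112 L 225.5 R 322.5
pics/w4.png 118 L 239.5 R 337.5
pics/w4.png 240 L 203.5 R 360.5
```

View pics/w13zz.png

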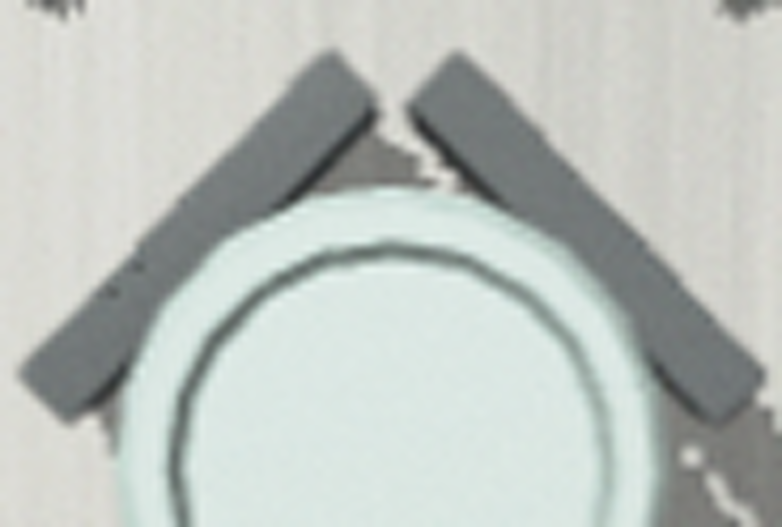

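Relative to the V, the glass is centred to about 0.3 mm: its rim's mid-column is 390–391 in the zoom against 392.5–394 for the plates. I'll make one last stability and bystander check, then hand in.

```bash
python3 -m creep '{"hand":[1,1,1,1,1,1,1,1,1,1,1,1],"slide":[[0,0,0],[0,0,0],[0,0,0],[0,0,0],[0,0,0],[0,0,0],[0,0,0],[0,0,0],[0,0,0],[0,0,0],[0,0,0],[0,0,0]],"spin":[0,0,0,0,0,0,0,0,0,0,0,0]}' | grep -E "time|force"
python3 - <<'E'
from h import *
im=ctrl.camera("wrist")[:,:,::-1];a=cv2.imread("pics/w13.png")
print("wrist diff jig roi",np.abs(im[80:230,225:345].astype(int)-a[80:230,225:345]).mean())
s=ctrl.camera("scene")[:,:,::-1];cv2.imwrite("pics/s14.png",s)
b=cv2.imread("pics/scene0.png")
d=np.abs(s.astype(int)-b).max(2)
for n,(x0,y0,x1,y1) in dict(votive=(160,138,195,172),tape=(215,155,245,180),bookend=(70,200,140,250),cubes=(138,232,170,262),hl=(200,228,232,270),pot=(420,185,460,240),stapler=(430,245,470,300)).items(): print(n,(d[y0:y1,x0:x1]>40).sum())
st()
E
```

```text
time_s: 25.52
force: [-0.4, 0.4, 0.2]
wrist diff jig roi 2.4659814814814816
votive 17
tape 682
bookend 0
cubes 0
hl 0
pot 0
stapler 0
t 25.62 pos [0.5897 0.0922 0.2475] jig [0.0148 0.0002] F [0.48 0.29 0.26] w 0.0005 yang -76.86
```

View pics/s14.png

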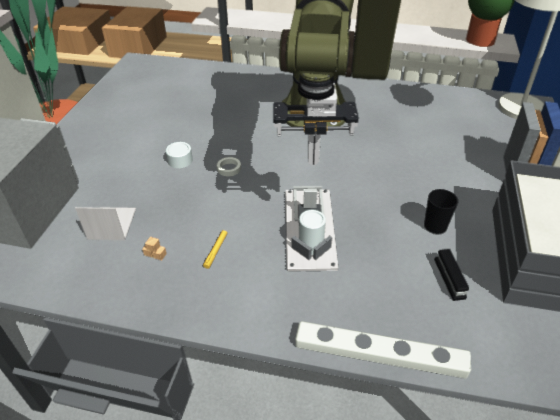

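The bystanders sit where they were. The tape's pixel change at (229,166) is only the arm's shadow. The glass and clamp haven't shifted and the robot is clear, so I'll hand in.

```bash
python3 - <<'E'
from station import ctrl
print(ctrl.hand_in())
E
```

```text
the job is handed in; nothing more can be done
None
```

I set the tumbler mouth down on the jig bed at about jig (38, 0) mm and let go of it. I then pushed the clamp by its tab with the shut fingers until the glass stopped in the V. I backed off, raised the arm clear and handed in at about 25.6 s; no verdict was reported.

**Push force:** the total reached 14.9 N. The drag alone read about 6.8 N, so roughly 8 N was on the glass, or about 5–6 N per nest face by calculation. The face forces can't be measured directly, so contact on both faces is inferred from the sharp stall and the symmetry in the pictures.

**Last checks:**
- **Centring:** after release the glass stood upright, with the clamp foot still against it. It was about 0.3 mm off the V's axis when compared with the nest plates in the same picture.
- **Disagreement:** the wrist camera's absolute reading was (62.9, 2.1) mm, against the seat at (60, 0). I put this down to camera bias, because that camera also read the glass a few mm forward and about 2 mm to the left when it stood at the known (38, 0).
- **Holding:** glass and clamp looked unmoved between two pictures about 1 s apart.
- **Bystanders:** none looked moved. The tape's pixels did change, but only because the arm's shadow fell on it.

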